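# Nudge the port cover into its recess and close the keeper

### The job

Without picking anything up, push the blue disc across the white shell's deck with your fingers until it drops over the edge into the round port and lies flat and fully home. Then push the keeper's yellow tab towards the port until it stops, so that its tongue locks the disc in. Slide the disc, do not lift or carry it, and leave the orange disc, jar, bin and screwdriver where they are.

Things in the scene. Friction and masses are not known exactly. Their poses are not given: they have to be found in the camera images.
- shell: white moulded appliance shell, fixed to the bench: a block 240 mm (its x) by 360 mm (its y) by 50 mm high with a flat level top deck. Origin: centre of its underside, on the bench; z up; its x axis points from the port to the keeper. Two fixed rails 8 mm high flank the keeper's tongue, 13 to 18 mm either side of its centre line, from 46 to 110 mm from the port's centre; the rest of the deck is bare.
- port (a point): centre of the floor of the round port in the middle of the deck: a recess 67 mm in diameter, 13 mm deep with a flat black floor and upright walls (mouth chamfered 1.5 mm), so the point lies 37 mm above the bench and 13 mm below the deck; axes as the shell's.
- cover: the port cover: a loose solid BLUE disc, 62 mm in diameter and 12 mm thick, about 45 g, slides easily (under 1 N), with a flat white 24 mm round mark on top (solid, no hole). It starts flat on the deck, left or right (shell +y or -y) of the port, its centre 90 to 130 mm from it. Origin: centre of its underside; z is its axis. When seated, its top lies 1 mm below the deck.
- spare: an ORANGE disc of the same size, weight and mark, lying flat on the deck on the other side of the port; it stays there. Origin: centre of its underside.
- keeper (a joint): slide of the keeper, in m: 0 = fully back, clear of the port; 0.024 = fully forward (a hard stop), its tongue reaching 17 mm over the port's edge. It starts between 0 and 0.006, moves along the shell's -x, takes about 1.5 N to push and stays where it is left.
- keeper_tab (a point): centre of the top of the keeper's yellow thumb tab, which moves with the slide: 10 mm thick (shell x), 24 mm wide (shell y), its top 26 mm above the deck; axes as the shell's. The steel tongue under it is 22 mm wide, 4 mm thick, 2 mm clear of the deck, and reaches from 5 mm behind the tab's centre to 40 mm ahead of it, towards the port.
- jar: glass jar with red cap, 64 mm in diameter, 95 mm high, standing on the bench beside the shell's -y end; stays put. Origin: centre of its underside.
- bin: open blue parts bin with black tubes in it, 110 x 140 x 55 mm high, on the bench beside the shell's +y end; stays put. Origin: centre of its underside.
- driver: screwdriver lying on the bench between the robot and the shell; stays put. Origin: centre of its underside.
Not all that is in view belongs to the job. Of the things shaped like the cover, the blue one is meant.

How it is judged (in metres and radians):
On the way, in this order (a step that is already met when the one before it is completed fails the run):
1. the blue disc has dropped flat into the port (horizontal distance between cover and port below 0.005 m and z of cover in the frame of port below 0.003 m and angle between cover's own z axis and vertical below 0.06 rad), for 0.2 s.
2. the keeper is pushed fully forward over it (value of joint keeper above 0.02 m), for 0.2 s.
At the end, for the whole second after the job is handed in: The blue disc lies at rest in the port: centre within 5 mm of the port's, underside within 3 mm of its floor, tilt under 0.06 rad; the keeper stands beyond 20 of its 24 mm (all of step 1 and value of joint keeper above 0.02 m and linear speed of cover below 0.02 m/s); the robot touches nothing.
It fails at once if the blue disc is lifted more than 7 mm above the deck (z of cover in the frame of shell above 0.057 m).
It fails at once if the blue disc is stood on edge (angle between cover's own z axis and vertical above 0.8 rad).
It fails at once if the orange disc is moved more than 15 mm (distance of spare from where it was at the start of the episode above 0.015 m).
It fails at once if the jar, the bin or the screwdriver is moved more than 20 mm (distance of any of jar, bin, driver from where it was at the start of the episode above 0.02 m).
It also fails if it takes over 48 s, if anything falls off the work surface, if the arm or the gripper's body presses on something with over 40 N, if the wrist force passes 120 N, or if a joint passes its speed limit or range.

### The arm

A 6-joint arm with a two-finger parallel gripper is mounted at the origin on the work surface. World frame = base frame: x ahead of the robot, y to its left, z up, the work surface at z = 0. Lengths are in mm, angles in rad, forces in N, time in s.
With the tool pointing down it reaches from about 350 to 975 mm from the base axis. Payload 7.1 kg.
Tool frame: the origin (TCP) lies on the front face of the gripper's body, between the roots of the fingers; the fingertips stand 80 mm ahead of it and the grasp point (between the pads) lies 61 mm ahead of it (env.tips_ahead is the distance from the TCP to the fingertips, in mm); z points along the fingers, y is the line along which they close (so a half turn about z gives the same grasp; the last joint's range is limited). The gripper opens to 88 mm and grips with 3 to 60 N. Pads are 20 mm wide; open, the fingers measure 115 mm over their backs; the gripper's body (75 mm by 178 mm) begins 61 mm behind the grasp point.
Start: joints at [1.261, 0.423, 1.63, -0, 1.089, -0.019], TCP at [179.168, 598.752, 302.675] pointing down, gripper open.
Joint ranges: [-3, 3], [-0.9, 2.11], [0.09, 2.58], [-1.31, 4.45], [0.11, 2.69], [-2.54, 2.54]. Speed limits (rad/s): [2.39, 2.39, 3.01, 3.14, 3.14, 3.14].

### API

Orientations are given as a unit quaternion [x, y, z, w].
In Python, from station import env, set_gripper, viewer, workorder gives the robot as it stands. Calls block until the motion is done:
- env.reach(position, orientation): joint-space move of the TCP to a pose.
- env.move_l(position, rot=None, rate=150, f_stop=None): straight line of the TCP; rot=None keeps the orientation; rate is the mean speed in mm/s. With f_stop (N) it stops when the force on the tool has changed by that much, and returns True; else False.
- env.move_joints(angles): joint-space move.
- set_gripper(opening): finger opening in mm; the grip force is fixed at half the most; returns when the fingers have stopped.
- env.hold(seconds).
- env.ik(position, orientation): joint angles nearest the present ones, or None.
- env.read_state(): the state.
- viewer.camera(name): name is "scene" or "top"; returns the picture (384x512x3 uint8, blue, green, red); there is no depth.
- viewer.camera_params(name): a dict with "fx", "fy", "cx", "cy" (pixels), "dist" ([k1, k2, p1, p2, k3] as OpenCV has them; the pictures are not rectified), "pose" (4x4, takes a point from camera to world coordinates). Camera axes: x right, y up, looking along -z (the intrinsics and any distortion apply to the point x, -y, -z); pixel columns grow to the right and rows downward; lengths in mm; the calibration is good to about 2 mm. A picture is of the moment at which its call begins. camera_params takes no time and is no camera call.
A pose or a line that the arm cannot do raises env.IKError and nothing moves.
- workorder.sign_off(): hands the job in; it is judged then, once.
The state is a dict: "time_s": time; "qpos": joint angles; "dq": joint speeds; "tau": joint torques, N m; "tool_pos": TCP position; "orientation": TCP orientation; "force": force on the tool from outside, world axes, zero at the start; "wrist_torque": the same for the moment, N m; "width": finger opening in mm; "grip_force": force on a finger pad.
Only numpy, scipy, OpenCV 4.12 (cv2) and the standard library are available. Lean on these libraries where they do the work, as an engineer would, in place of code of your own. Each camera call takes 0.05 s, during which the arm holds its last target. There are 200 camera calls.

## Working session

There is one attempt and no reset: what is moved stays moved. The work goes in short steps, each a Python script; the robot and the scene stay as the last script left them, time stands still between calls to the robot, and variables do not carry over. Pictures are saved under pics/ and viewed, at most 10 in all, crops included, and the job is handed in when it is done.

```bash
ls; mkdir -p pics; python3 - <<'E'
from station import env,viewer
import cv2,numpy as np
for n in("scene","top"):
    im=viewer.camera(n); cv2.imwrite(f"pics/{n}0.png",im)
    p=viewer.camera_params(n); print(n,p["fx"],p["cx"],p["cy"],np.round(p["dist"],3),np.round(p["pose"],3).tolist())
a=cv2.imread("pics/scene0.png");b=cv2.imread("pics/top0.png")
cv2.imwrite("pics/both0.png",cv2.resize(np.vstack([a,b]),None,fx=.78,fy=.78))
print(env.read_state()["orientation"])
E
```

```text
pics
scene 406.45745881510624 249.69048038549684 191.948611877422 [0.012 0.    0.    0.    0.   ] [[-0.834, -0.439, 0.334, 810.27], [0.551, -0.678, 0.487, 485.159], [0.012, 0.59, 0.807, 828.421], [0.0, 0.0, 0.0, 1.0]]
top 492.9243378353328 245.18267349642989 189.22692940909866 [0.021 0.    0.    0.    0.   ] [[0.028, 0.986, -0.164, 300.068], [-0.999, 0.031, 0.012, 37.351], [0.017, 0.163, 0.986, 1260.892], [0.0, 0.0, 0.0, 1.0]]
[ 1.44881909e-01  9.89448692e-01 -7.12266569e-04 -1.04239952e-04]
```

View pics/top0.png

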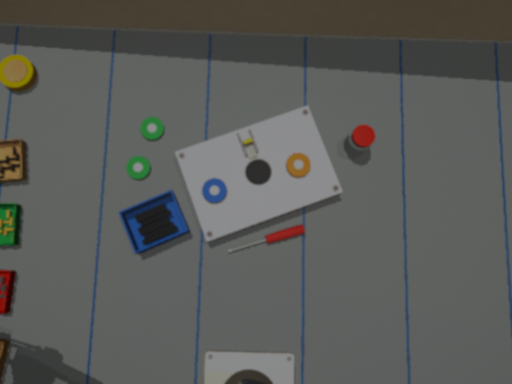

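View pics/scene0.png

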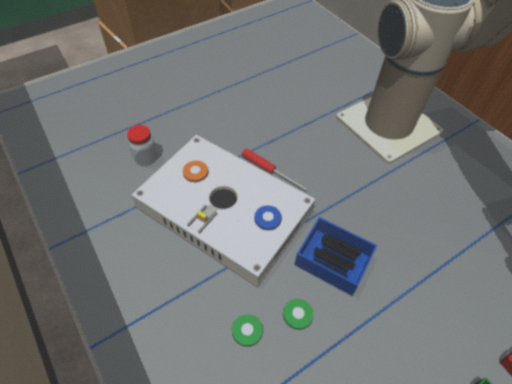

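The top view shows the blue disc at (214,190), the port at (258,172), the orange disc at (298,165) and the yellow tab at (248,141). 

Things that could be taken for the cover: orange disc (298,165), green discs (152,128) and (138,167) on the bench, and the blue bin (155,222). I choose the blue disc on the deck at (214,190).

```bash
cat > h.py <<'E'
from station import env,set_gripper,viewer,workorder
import cv2,numpy as np
def ray(n,uv,z):
    p=viewer.camera_params(n);K=np.array([[p["fx"],0,p["cx"]],[0,p["fy"],p["cy"]],[0,0,1]])
    q=cv2.undistortPoints(np.array(uv,float).reshape(-1,1,2),K,np.array(p["dist"])).reshape(-1,2)
    T=np.array(p["pose"]);d=np.c_[q[:,0],-q[:,1],-np.ones(len(q))]@T[:3,:3].T
    o=T[:3,3];return (o+d*((z-o[2])/d[:,2])[:,None])[:,:2]
HSV={"blue":((105,120,60),(125,255,255)),"orange":((8,150,90),(20,255,255)),"yellow":((22,120,90),(35,255,255)),"black":((0,0,0),(180,255,60))}
def blobs(n,im,c,amin=8):
    m=cv2.inRange(cv2.cvtColor(im,cv2.COLOR_BGR2HSV),*map(np.array,HSV[c]))
    cs,_=cv2.findContours(m,cv2.RETR_EXTERNAL,cv2.CHAIN_APPROX_NONE)
    return [k for k in cs if cv2.contourArea(k)>=amin]
def circ(n,k,z):
    """circle through contour cast onto plane z: centre, diameters"""
    w=ray(n,k.reshape(-1,2),z).astype(np.float32)
    e=cv2.fitEllipse(w);return np.round(e[0],1),np.round(e[1],1)
E
python3 - <<'E'
from h import *
for n in("top","scene"):
    im=cv2.imread(f"pics/{n}0.png")
    # shell deck outline
    g=cv2.cvtColor(im,cv2.COLOR_BGR2HSV)
    for c,z in(("blue",62),("orange",62),("yellow",76),("black",50)):
        for k in blobs(n,im,c):
            u=k.reshape(-1,2).mean(0); w=ray(n,[u],z)[0]
            if np.hypot(*(w-[470,10]))<200 and len(k)>5: print(n,c,u.round(1),cv2.contourArea(k),*circ(n,k,z),w.round(1))
    m=cv2.inRange(g,(0,0,135),(180,45,255));print(g[200,230] if n=="top" else g[230,230])
    cs,_=cv2.findContours(m,cv2.RETR_EXTERNAL,cv2.CHAIN_APPROX_NONE);k=max(cs,key=cv2.contourArea)
    r=cv2.minAreaRect(ray(n,k.reshape(-1,2),50).astype(np.float32));print("deck",cv2.contourArea(k),r)
a=cv2.imread("pics/top0.png")[90:250,160:360];cv2.imwrite("pics/crop0.png",cv2.resize(a,None,fx=3.7,fy=3.7,interpolation=cv2.INTER_CUBIC))
E
```

```text
top blue [214.  190.2] 392.0 [494.1  99.2] [54.7 56.2] [494.3  99.3]
top orange [297.9 164.6] 365.0 [ 565.  -106.6] [53.3 55.6] [ 565.2 -106.8]
top yellow [247.5 141.4] 22.0 [617.1  20.4] [ 9.5 22. ] [617.   20.5]
top black [257.8 171.7] 391.5 [546.7  -8. ] [56.4 56.9] [546.5  -7.9]
[120   4 142]
deck 12606.5 ((547.9170532226562, -8.115066528320312), (235.12298583984375, 355.8030090332031), 21.797054290771484)
scene blue [267.7 217.2] 428.5 [497.9 102.1] [55.8 58.3] [498.1 102.8]
scene orange [195.  170.5] 301.0 [ 569.  -103.7] [53.6 54.4] [ 569.2 -103.2]
scene yellow [201.5 215. ] 30.0 [622.8  25.8] [10.9 21.2] [622.8  26. ]
[111  12 206]
deck 20259.5 ((587.51708984375, 273.9630126953125), (548.6083374023438, 237.51467895507812), 0.041007958352565765)
```

View pics/crop0.png

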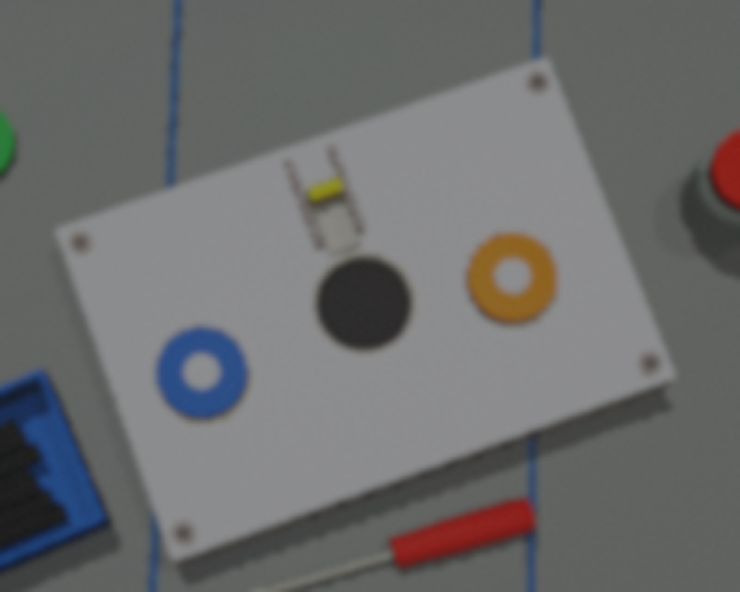

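The crop shows the solid blue disc at crop (202,372), the black port at (363,303) and the keeper back and clear, so the choice holds. The two cameras differ by about 4 mm, so I use the mean. The shell yaw is about 22°. I'll cradle the disc between two part-open fingers and push it partway, then check.

```bash
cat >> h.py <<'E'
from scipy.spatial.transform import Rotation as R
OFF=np.array([2.,1.7])            # top camera -> mean of both cameras
PORT=np.array([547.5,-8.1])+OFF
def quat(d):
    """tool down, tool x along +-d, whichever turns the last joint least"""
    best=None
    for s in(1,-1):
        x=np.r_[s*d,0];z=np.array([0,0,-1.]);q=R.from_matrix(np.c_[x,np.cross(z,x),z]).as_quat()
        j=env.ik([500,100,220],q)
        if j is not None and (best is None or abs(j[5])<best[0]): best=(abs(j[5]),q)
    return best[1]
def at(p,tip): return [*map(float,p),tip+env.tips_ahead]
E
python3 - <<'E'
from h import *
B=np.array([494.2,99.2])+OFF; v=PORT-B; L=np.hypot(*v); d=v/L; q=quat(d); print(L,d)
set_gripper(40)
env.reach(at(B-d*42,130),q); print(env.move_l(at(B-d*42,55),rate=120,f_stop=8))
print(env.move_l(at(PORT-d*(33.7+55),55),rate=60,f_stop=8))
s=env.read_state();print(s["time_s"],s["tool_pos"],s["width"],s["force"])
a=[viewer.camera(n) for n in("scene","top")]
cv2.imwrite("pics/p1.png",np.hstack([cv2.resize(a[0][120:290,110:330],None,fx=1.8,fy=1.8),cv2.resize(a[1][90:260,150:370],None,fx=1.8,fy=1.8)]))
for n,im in zip(("scene","top"),a):
    for c,z in(("blue",62),("black",50)):
        for k in blobs(n,im,c,100):
            e=circ(n,k,z)
            if np.hypot(*(e[0]-PORT))<100: print(n,c,e)
E
```

```text
119.80893121967162 [ 0.44487501 -0.89559266]
False
False
5.125 [509.85563367  73.23367775 134.94817717] 40.01294400468458 [ 0.47330093  0.17545206 -0.26520195]
top black (array([549.8, -24. ]), array([22.5, 59.7]))
```

View pics/p1.png

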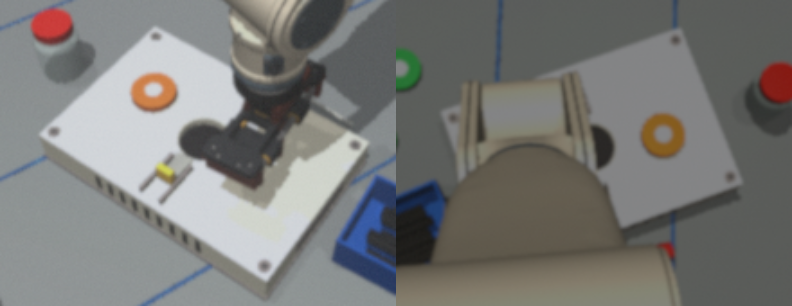

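The gripper hides the disc in both views; only the port at about (203,140) and the undisturbed orange disc can be seen. I'll back off along the push line, lift clear and measure.

```bash
cat >> h.py <<'E'
def look(name,park=[250,450]):
    p=env.read_state()["tool_pos"]; env.move_l([p[0],p[1],230]); env.move_l([*park,260],rate=350)
    r={}
    for n in("top","scene"):
        im=viewer.camera(n);cv2.imwrite(f"pics/{name}_{n}.png",im)
        for c,z in(("blue",62),("black",50),("yellow",76),("orange",62)):
            for k in blobs(n,im,c):
                if len(k)<6: continue
                e=circ(n,k,z)
                if np.hypot(*(e[0]-PORT))<130 and max(e[1])<75: print(n,c,*e)
    print(env.read_state()["time_s"])
E
python3 - <<'E'
from h import *
d=np.array([.44487501,-.89559266])
p=env.read_state()["tool_pos"]; env.move_l(at(np.array(p[:2])-15*d,55),rate=100)
look("p2")
E
```

```text
top blue [522.6  41.8] [55. 58.]
top black [547.1  -9.3] [53.4 57.6]
top yellow [617.1  20.4] [ 9.5 22. ]
top orange [ 565.  -106.6] [53.1 55.7]
scene blue [526.6  45.1] [55.9 59.1]
scene yellow [622.7  25.7] [10.6 21.1]
scene orange [ 569.  -103.6] [53.8 54.3]
7.825
```

The disc sits where the cradle model predicted, within about 0.5 mm. Now the final push.

```bash
python3 - <<'E'
from h import *
B=np.array([524.8,43.2]); v=PORT-B; d=v/np.hypot(*v); q=quat(d); print(d,v)
env.reach(at(B-d*43,130),q); print(env.move_l(at(B-d*43,55),rate=120,f_stop=8))
print(env.move_l(at(PORT-d*(33.7+15),55),rate=60,f_stop=8))
print(env.move_l(at(PORT-d*(33.7-1.5),55),rate=15,f_stop=8))
s=env.read_state();print(s["tool_pos"],s["force"])
env.move_l(at(PORT-d*50,55),rate=100)
look("p3")
a=cv2.imread("pics/p3_top.png")[120:220,195:325];b=cv2.imread("pics/p3_scene.png")[150:250,160:290]
cv2.imwrite("pics/p3.png",cv2.resize(np.hstack([a,b]),None,fx=3,fy=3,interpolation=cv2.INTER_CUBIC))
E
```

```text
[ 0.44576923 -0.89514792] [ 24.7 -49.6]
False
False
False
[535.13781835  22.48255603 135.0036863 ] [-0.35636017  0.44635067  0.86198743]
top blue [544.3  -6.8] [56.3 56.7]
top yellow [617.3  20.2] [ 9.5 21.1]
top orange [ 565.1 -106.5] [53.  55.4]
scene blue [553.8   2.4] [53.9 56.1]
scene yellow [623.1  26.3] [11.8 21.2]
scene orange [ 569.  -103.5] [53.2 54.1]
15.25
```

View pics/p3.png

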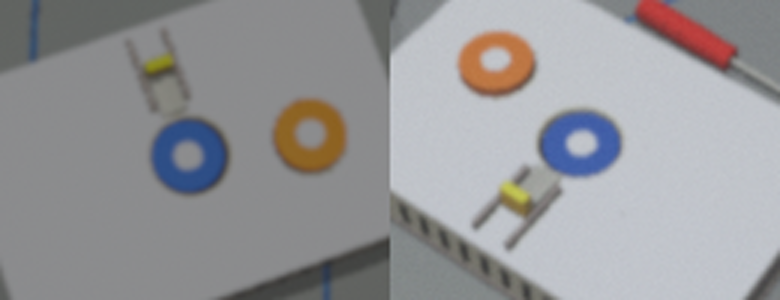

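The disc is in the port. Cast at its seated height (z = 49), both views put it within 1 mm of the port centre. In the picture it lies flat with a thin dark ring around it, and the tongue is still back. Next is the keeper.

```bash
python3 - <<'E'
from h import *
t=np.radians(22.2);u=np.array([np.cos(t),np.sin(t)]);q=quat(-u);c=PORT+.5*np.array([-u[1],u[0]])
set_gripper(0)
env.reach(at(c+u*105,150),q); print(env.move_l(at(c+u*105,62),rate=120,f_stop=8))
print(env.move_l(at(c+u*66,62),rate=25,f_stop=14))
s=env.read_state();print(u@(np.array(s["tool_pos"][:2])-PORT),s["force"])
env.move_l(at(c+u*105,62),rate=100)
look("p4")
a=cv2.imread("pics/p4_top.png")[120:220,195:325];b=cv2.imread("pics/p4_scene.png")[150:250,160:290]
cv2.imwrite("pics/p4.png",cv2.resize(np.hstack([a,b]),None,fx=3,fy=3,interpolation=cv2.INTER_CUBIC))
E
```

```text
False
True
70.78954558889586 [1.17671655 1.0684286  0.5870219 ]
top blue [543.5  -7. ] [52.6 53.8]
top yellow [596.7  12.5] [ 9.4 21.7]
top orange [ 565.  -106.6] [53.3 55.6]
scene blue [552.9   2.4] [49.9 52.3]
scene yellow [602.5  17.2] [10.7 21. ]
scene orange [ 568.8 -103.7] [53.3 53.9]
23.375
```

View pics/p4.png

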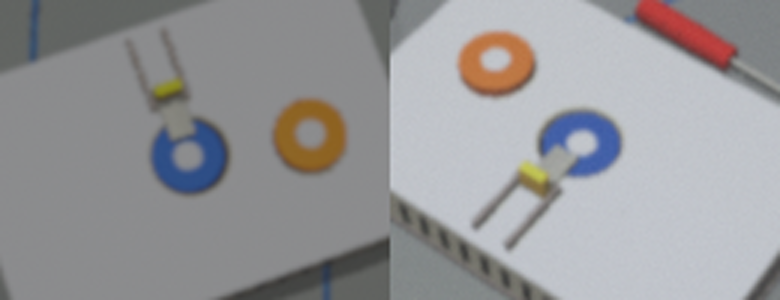

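The picture shows the tongue over the disc's edge. The tab moved about 22 mm and was stopped by force at the predicted hard stop, and the disc still lies flat in the port. Handing in.

```bash
python3 -c "
from station import workorder
print(workorder.sign_off())"
```

```text
the job is handed in; nothing more can be done
None
```

I handed the job in at about 23 s of the 48 s allowed: the blue disc lies flat in the port, the keeper is against its forward stop over it, and the robot is clear (the hand-in returned no verdict).

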